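Shut and pin the clamshell marking jig, and keep it pressed

TASK

Swing the lid of the marking jig down over the metal blank, take the round-headed pin from the black rest and push it straight down through the lid's hole into the hole in the base until its flange lies on the lid. The jig's springs lift the lid, so finish while still holding the pin down, with the jig fully shut and the blank in its pocket; do not let go at the end. Leave the square-headed pin in the rest and do not disturb the loupe and the turned sample.

Things in the scene. Friction and masses are not known exactly. Their poses are not given: they have to be found in the camera images.
- jig: fixed clamshell jig of bare aluminium; base block 124 (x) x 104 (y) x 30 mm high; origin centre of its underside, z up; +x to the hinge side (away from the robot at zero yaw; hinge blocks reach x = 72 mm), -x to the pin-hole side. Pocket 56 x 66 x 7 mm deep in its top. Two 8 mm spring lift pins at x = -40, y = +-36 mm stand 6 mm out of the top
- base_hole (a point): centre of the mouth of the 12 mm round hole through the base, on the base's top face, 30 mm above the table, at jig x = -38 mm, y = 0
- hinge (a point): middle of the lid's hinge axis, at jig x = +60 mm, z = 30 mm; the axis runs along the jig's y
- lid (a joint): lid angle, rad: 0 shut on the base, 1.57 upright, more leans back (stop 2.1). Stiff hinge: stays where left near upright, sinks by itself below about 1.0. Lift pins then carry it about 0.04 ajar; about 6 N down at its pin hole shuts it. Mass 0.2 kg
- lid_hole (a point): centre of the 12.5 mm chamfered pin hole on the lid's outer face, on the lid's mid-line 98 mm from the hinge axis (42 mm above the table when shut). The lid is an aluminium frame 98 mm wide, 12 mm thick, reaching 114 mm from the hinge, with a 45 x 55 mm window
- lid_lip (a point): mid of the free edge of the dark lip (40 mm wide, 7 mm thick) at the middle of the lid's free edge, 127 mm from the hinge axis and 7.5 mm outward from the lid's inner face
- pocket (a point): centre of the floor of the blank's pocket in the jig base, 23 mm above the table
- blank: flat steel blank 54 x 64 x 5 mm lying in the pocket; origin at the centre of its underside
- pin_rest: fixed black block 50 (x) x 120 (y) x 42 mm high with two 12 mm holes at y = -33 and +33 mm, each holding an upright pin; origin at the centre of its underside
- pin: round-headed steel pin to use, upright; origin at its lower tip, z up along it. Shank 10 mm diameter, 34 mm long, chamfered; then flange 26 mm diameter, 4 mm thick; then round grip 18 mm diameter, 38 mm tall (76 mm in all); 0.06 to 0.11 kg. In the rest, and pushed home on the shut jig, its tip is 8 mm above the table
- pin_tip (a point): the pin's lower tip (the same point as the pin's origin)
- stub_pin: bystander in the rest's other hole: short pin with a square head 24 x 24 x 14 mm, shank only 14 mm; origin at its lower tip. The two pins change places from start to start
- loupe: bystander: black eye loupe, 38 mm diameter, 30 mm tall; origin under its centre
- turned_sample: bystander: turned ring-like sample, 30 mm diameter, 22 mm tall; origin under its centre
Things that resemble listed ones, but are neither listed nor needed, are in the scene too. What is shaped like the pin but red or yellow is not meant.

How it is judged:
By the outcome, as a careful person would: the job done as asked, in the order asked, and still so for the second after the job is handed in, while the arm keeps its last pose, push and grip.
It also fails if it takes over 58 s, if anything falls off the work surface, if the arm or the gripper's body presses on something with over 40 N, if the wrist force passes 120 N, or if a joint passes its speed limit or range.

ROBOT

A 6-joint arm with a two-finger parallel gripper is mounted at the origin on a cart in front of the work surface, level with it; the furniture and walls round the work are solid. World frame = base frame: x ahead of the robot, y to its left, z up, the work surface at z = 0. Lengths are in m, angles in rad, forces in N, time in s.
With the tool pointing down it reaches from about 0.275 to 0.775 m from the base axis. Payload 14.6 kg.
Tool frame: the origin (TCP) lies between the finger pads; the fingertips stand 11 mm ahead of it and the grasp point (between the pads) lies 8 mm behind it; z points along the fingers, y is the direction in which the jaws open and shut (so a half turn about z gives the same grasp; the last joint's range is limited). The gripper opens to 85 mm and grips with 20 to 120 N. Pads are 22 mm wide; open, the fingers measure 114 mm over their backs; the gripper's body (76 mm by 85 mm) begins 54 mm behind the grasp point. The pads swing forward as they close: fully open they stand 13 mm farther back than shut.
Start: joints at [0.99, 0.263, -0.048, 1.259, 0, 1.415], TCP at [0.217, 0.478, 0.242] pointing down, gripper open.
Joint ranges: [-2.65, 2.65], [-0.89, 1.7], [-1.18, 1.37], [-2.13, 2.11], [-1.35, 1.29], [-3.14, 3.14]. Speed limits (rad/s): [1.89, 1.89, 2.57, 2.79, 3.14, 3.14].

INTERFACE

Orientations are given as [roll, pitch, yaw] about the fixed x, y, z axes, in that order (R = Rz(yaw) Ry(pitch) Rx(roll)).
In Python, from rig import get_obs, optics, r gives the robot as it stands.
- The arm moves only by the tool servo_tool, never from a script. Its argument "rows" is one flat list of numbers, 5 for each row, row after row: the shift along the tool's x, y, z as a fraction of full scale, then the turn about the tool's z as a fraction of full scale, then the opening, from -1 (shut) to 1 (fully open). In form: [x, y, z, spin, grip, x, y, z, spin, grip, ...]. A call has exactly 5 rows; each row is the pose to reach, as a shift and turn from the pose commanded when the call began, along the tool's axes at that moment; what a row does not reach only later rows make up. Full scale, the value 1, is 0.5 m for a shift and 90 degrees for a turn. A row lasts 1/10 s, in which the tool goes at most 50 mm and 8.59 degrees, less where a joint would pass 70% of its speed; a pose out of reach is approached as far as the arm can. A call with a number of a shift or a turn outside -1 to 1 is refused whole. A call with a gripper value outside its range is refused whole. The fingers move at their own pace and stop on an object; "grip_force" is the grip in N (left out, the last holds). Time passes only in rows, so rows that repeat a pose let the fingers close, or fill a call up. It gives the time, the measured TCP pose, the force and the opening at its end, in the units of the state.
- get_obs(): the state, without advancing time (a new reading comes with each control period).
- optics.snapshot(name): name is "side" or "top" or "wrist"; returns the picture (420x560x3 uint8, red, green, blue); there is no depth.
- optics.camera_info(name): a dict with "fx", "fy", "cx", "cy" (pixels), "R" (3x3) and "t" (3): a world point X has camera coordinates R X + t. Camera axes: x right, y down, z forward; pixel columns grow to the right and rows downward; lengths in m; the calibration is good to about 2 mm. A picture is of the moment at which its call begins: read the wrist's pose just before it. camera_info takes no time and is no camera call; for the wrist camera it gives the pose at the moment of the call.
- r.finish_job(): hands the job in, once; it reports no verdict.
The state is a dict: "time_s": time; "joint_pos": joint angles; "qd": joint speeds; "tau": joint torques, N m; "tool_pos": TCP position; "ee_rot": TCP orientation; "ft_force": force on the tool from outside, world axes, zero at the start; "wrist_torque": the same for the moment, N m; "gripper_width": opening from 0.0 (shut) to 1.0 (fully open).
Only numpy, scipy, OpenCV 4.12 (cv2) and the standard library are available. Lean on these libraries where they do the work, as an engineer would, in place of code of your own. Each camera call takes 0.05 s, during which the arm holds its last target. There are 200 camera calls.

## Working session

There is one attempt and no reset: what is moved stays moved. The work goes in short steps, Python scripts to look and compute and a tool call to move; the robot and the scene stay as the last step left them, time stands still between calls to the robot, and variables do not carry over. Pictures are saved under pics/ and viewed, about 8 in all and at most 12, crops included, and the job is handed in when it is done.

Besides the shell and the picture viewer there is one more tool, called after ">>>" as name(argument=value, ...), one argument or row to a line, values as JSON. servo_tool: Moves the arm, as the interface text tells. Its arguments: {"type":"object","properties":{"rows":{"type":"array"},"grip_force":{"type":"number"}},"required":["rows"]}

```bash
mkdir -p pics; ls; python3 - <<'E'
from rig import get_obs, optics, r
import cv2,numpy as np
print(get_obs())
for n in ("top","side"):
    im=optics.snapshot(n); cv2.imwrite(f"pics/{n}0.png",cv2.cvtColor(im,cv2.COLOR_RGB2BGR))
    print(n,optics.camera_info(n))
E
```

```text
pics
{'time_s': 0.0, 'joint_pos': array([ 9.89721738e-01,  2.63525313e-01, -4.89635947e-02,  1.25944440e+00,
       -8.03504343e-06,  1.41548731e+00]), 'qd': array([-0.00183379,  0.00078801, -0.00010522,  0.001119  ,  0.00105351,
        0.00114392]), 'tau': array([-5.24694391e-03, -6.37623239e+01,  3.84560466e+01,  1.37757181e-02,
       -4.01018024e-04, -5.23255346e-05]), 'tool_pos': array([0.21668204, 0.47787535, 0.24181409]), 'ee_rot': array([-3.14046812e+00, -1.67935765e-04,  2.71582699e+00]), 'ft_force': array([-0.41704151, -0.05765919, -0.23065716]), 'wrist_torque': array([0.01863986, 0.00751553, 0.06680943]), 'gripper_width': 1.0037325116080045}
top {'fx': 387.49336986579937, 'fy': 387.49336986579937, 'cx': 279.28467414270705, 'cy': 204.8372073016193, 'R': array([[ 0.02600557, -0.99947542,  0.01930274],
       [-0.99636646, -0.02748156, -0.08061414],
       [ 0.08110232, -0.01713619, -0.99655846]]), 't': array([-0.05862809,  0.55448042,  1.02941605])}
side {'fx': 465.1908095562168, 'fy': 465.1908095562168, 'cx': 281.2545857709251, 'cy': 209.59082737179727, 'R': array([[ 0.83088649, -0.55613748, -0.01840526],
       [-0.31591215, -0.444237  , -0.83836328],
       [ 0.45806895,  0.70239917, -0.54480111]]), 't': array([-0.4576204 ,  0.19928556,  0.79878772])}
```

View pics/top0.png

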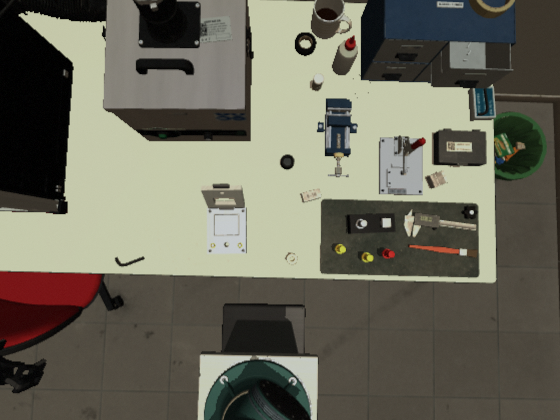

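View pics/side0.png

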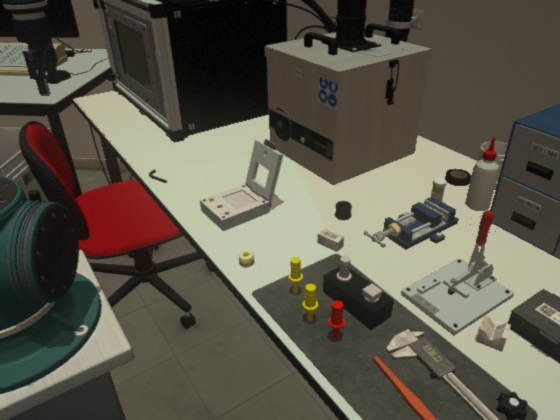

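The top view shows the jig at about (227,225) with its lid leaning open, the rest at (370,223) with the round pin at (362,224), and the square pin at (386,223). The side view agrees. I'll zoom both areas.

```bash
python3 - <<'E'
import cv2,numpy as np
t=cv2.imread("pics/top0.png"); s=cv2.imread("pics/side0.png")
R=lambda im,x,y,w,h,k:cv2.resize(im[y:y+h,x:x+w],None,fx=k,fy=k,interpolation=cv2.INTER_CUBIC)
a=R(t,195,175,65,50+35,6)[:,:390]; b=R(t,340,205,65,45,6); b=cv2.copyMakeBorder(b,0,510-270,0,0,cv2.BORDER_CONSTANT)
b[270:510,:]=cv2.resize(s[250:330,315:445],None,fx=3,fy=3)
cv2.imwrite("pics/z1.png",np.hstack([a,b]))
E
```

```text
(no output)
```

View pics/z1.png

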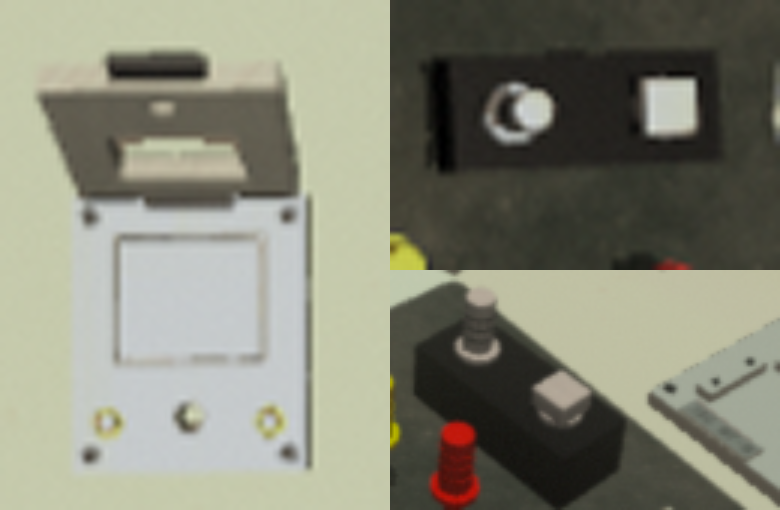

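```bash
cat > h.py <<'E'
import numpy as np
from rig import get_obs, optics, r
def ray(n,u,v,z,ci=None):
    c=ci or optics.camera_info(n); d=np.array([(u-c['cx'])/c['fx'],(v-c['cy'])/c['fy'],1.])
    o=-c['R'].T@c['t']; d=c['R'].T@d
    return o+d*(z-o[2])/d[2]
def proj(n,X,ci=None):
    c=ci or optics.camera_info(n); p=c['R']@np.array(X)+c['t']
    return np.array([c['fx']*p[0]/p[2]+c['cx'],c['fy']*p[1]/p[2]+c['cy']])
E
python3 - <<'E'
from h import *
a=lambda x,y,z:ray("top",195+(x+.5)/6-.5,175+(y+.5)/6-.5,z)
b=lambda x,y,z:ray("top",340+(x-390+.5)/6-.5,205+(y+.5)/6-.5,z)
P=dict(hole=a(189,417,.03),sL=a(107,422,.036),sR=a(269,421,.036),fl=a(70,470,.03),fr=a(308,468,.03),bl=a(78,200,.03),br=a(308,198,.03),
p1=a(116,235,.03),p2=a(266,236,.03),p3=a(114,362,.03),p4=a(264,362,.03),pintop=b(534,110,.084),flange=b(510,113,.048),stub=b(670,107,.056))
for k,v in P.items(): print(k,v.round(4))
# side check
def s(x,y,z): return ray("side",315+(x-390+.5)/3-.5,250+(y-270+.5)/3-.5,z)
print("side pintop",s(481,297,.084),"fl",s(478,346,.046),"stub",s(561,386,.056))
# lid angle: lip edge in top view
hinge=np.array([P['hole'][0]+.098,P['hole'][1],.03])
print(hinge, "lip px",195+157.5/6-.5,175+(52.5)/6-.5)
for th in np.arange(1.4,2.11,.1):
    lip=hinge+np.array([-np.cos(th)*.127+np.sin(th)*.0075*1,0,np.sin(th)*.127+np.cos(th)*.0075])
    lh=hinge+np.array([-np.cos(th)*.098,0,np.sin(th)*.098])
    print(round(th,2),proj("top",lip).round(1),proj("top",lh).round(1),proj("side",lip).round(1),proj("side",lh).round(1))
E
```

```text
hole [0.4463 0.0956 0.03  ]
sL [0.4433 0.1309 0.036 ]
sR [0.4456 0.0595 0.036 ]
fl [0.4216 0.1474 0.03  ]
fr [0.4251 0.042  0.03  ]
bl [0.5417 0.1487 0.03  ]
br [0.5454 0.046  0.03  ]
p1 [0.5265 0.1311 0.03  ]
p2 [0.5278 0.0642 0.03  ]
p3 [0.4698 0.1298 0.03  ]
p4 [0.4716 0.0631 0.03  ]
pintop [ 0.5104 -0.2596  0.084 ]
flange [ 0.5103 -0.2575  0.048 ]
stub [ 0.5145 -0.3262  0.056 ]
side pintop [ 0.50919775 -0.26246731  0.084     ] fl [ 0.51027291 -0.26176398  0.046     ] stub [ 0.51834506 -0.32257328  0.056     ]
[0.54432329 0.0955831  0.03      ] lip px 220.75 183.25
1.4 [221.1 209.5] [222.7 211.4] [248.  145.1] [247.8 157.6]
1.5 [221.3 204.1] [222.8 207.3] [252.9 143.4] [251.5 156. ]
1.6 [221.5 198.8] [222.9 203.3] [257.8 142.1] [255.3 154.8]
1.7 [221.8 193.6] [223.1 199.4] [262.7 141.5] [259. 154.]
1.8 [222.2 188.6] [223.3 195.5] [267.4 141.3] [262.6 153.6]
1.9 [222.6 183.8] [223.6 191.8] [271.9 141.7] [266.2 153.6]
2.0 [223.  179.4] [223.9 188.3] [276.2 142.6] [269.6 153.9]
2.1 [223.5 175.3] [224.3 185.1] [280.2 144. ] [272.8 154.7]
```

```bash
python3 - <<'E'
from h import *
for z in (0,.05,.1): print(z,[ray("top",u,v,z)[:2].round(3) for u,v in((250,138),(148,138),(105,108))])
print(ray("side",298,160,0).round(3),ray("side",358,173,0).round(3))
print("loupe",ray("top",287,162,.03).round(3),"samp",ray("top",292,258,.02).round(3))
o=get_obs(); y=o['ee_rot'][2]; X=np.array([np.cos(y),np.sin(y),0]);Y=np.array([np.sin(y),-np.cos(y),0])
d=np.array([.632,.098,.25])-o['tool_pos']; print(X@d/.5,Y@d/.5,-d[2]/.5)
c=optics.camera_info("wrist"); print(-c['R'].T@c['t'],o['tool_pos'],c['R'])
E
```

```text
0 [array([0.744, 0.043]), array([0.735, 0.328]), array([0.817, 0.452])]
0.05 [array([0.731, 0.04 ]), array([0.723, 0.311]), array([0.801, 0.43 ])]
0.1 [array([0.718, 0.037]), array([0.71 , 0.295]), array([0.785, 0.408])]
[0.756 0.223 0.   ] [0.841 0.069 0.   ]
loupe [ 0.673 -0.062  0.03 ] samp [ 0.413 -0.082  0.02 ]
-1.0702293141550483 -0.3489776603667648 -0.016260663892274263
[0.14661753 0.51023653 0.37384652] [0.21673695 0.47793505 0.24186967] [[ 4.13727694e-01  9.10400673e-01 -9.99675472e-05]
 [ 8.67384859e-01 -3.94145982e-01  3.03796726e-01]
 [ 2.76537342e-01 -1.25775829e-01 -9.52736868e-01]]
```

>>> servo_tool(
  rows=[-0.09,-0.03,-0.02,-0.08,-1,-0.18,-0.06,-0.03,-0.16,-1,-0.27,-0.09,-0.04,-0.24,-1,-0.36,-0.12,-0.04,-0.287,-1,-0.45,-0.15,-0.04,-0.287,-1],
)

```text
time_s: 0.6
tool_pos: [0.3918, 0.3153, 0.2623]
ee_rot: [3.142, 0.0, -3.114]
ft_force: [0.6, 1.2, -0.1]
gripper_width: 0.144
```

```bash
cat >> h.py <<'E'
def to(x,y,z,yaw=None):
    o=get_obs(); w=o['ee_rot'][2]; X=np.array([np.cos(w),np.sin(w),0]);Y=np.array([np.sin(w),-np.cos(w),0])
    d=np.array([x,y,z])-o['tool_pos']; s=0 if yaw is None else -((yaw-w+np.pi)%(2*np.pi)-np.pi)/(np.pi/2)
    print("t",round(o['time_s'],2),o['tool_pos'].round(4),"rpy",o['ee_rot'].round(3),"F",o['ft_force'].round(1),"g",round(o['gripper_width'],3))
    print("cmd",(X@d/.5).round(4),(Y@d/.5).round(4),(-d[2]/.5).round(4),round(s,4))
E
python3 -c "
from h import *
to(.635,.098,.25,np.pi+.025)"
```

```text
t 0.6 [0.3918 0.3153 0.2623] rpy [ 3.142  0.    -3.114] F [ 0.6  1.2 -0.1] g 0.144
cmd -0.474 -0.4481 0.0246 0.0019
```

>>> servo_tool(
  rows=[-0.07,-0.07,0,0,-1,-0.14,-0.135,0,0,-1,-0.21,-0.2,0,0,-1,-0.28,-0.265,0,0,-1,-0.35,-0.33,0,0,-1],
)

```text
time_s: 1.1
tool_pos: [0.571, 0.1546, 0.2621]
ee_rot: [3.142, -0.0, -3.117]
ft_force: [0.3, 1.0, 0.1]
gripper_width: 0.002
```

>>> servo_tool(
  rows=[-0.07,-0.06,0,0,-1,-0.124,-0.118,0.02,0,-1,-0.124,-0.118,0.02,0,-1,-0.124,-0.118,0.02,0,-1,-0.124,-0.118,0.02,0,-1],
)

```text
time_s: 1.6
tool_pos: [0.6327, 0.0995, 0.2525]
ee_rot: [3.141, -0.0, -3.116]
ft_force: [0.4, 0.4, 0.0]
gripper_width: -0.0
```

```bash
python3 -c "
from h import *
import cv2
to(.635,.098,.136,np.pi+.025)
w=optics.snapshot('wrist');s=optics.snapshot('side');t=optics.snapshot('top')
s=cv2.resize(s[120:260,180:320],(420,420));t=cv2.resize(t[150:290,160:300],(420,420))
cv2.imwrite('pics/c1.png',cv2.resize(np.hstack([w,s])[:,:,::-1],(800,343)))"
```

```text
t 1.6 [0.6327 0.0995 0.2525] rpy [ 3.141 -0.    -3.116] F [0.4 0.4 0. ] g -0.0
cmd -0.0044 -0.0032 0.233 0.0004
```

View pics/c1.png

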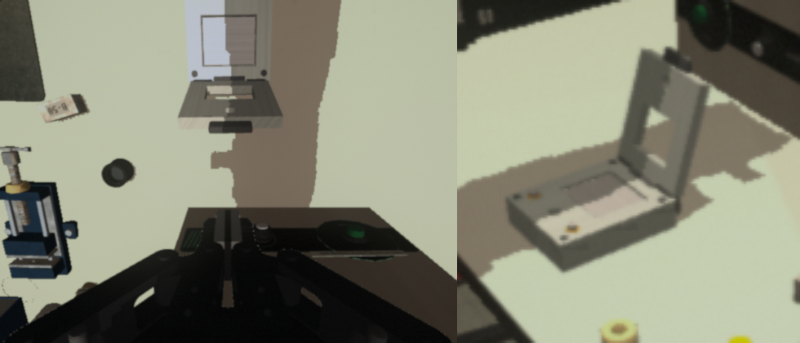

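The wrist view shows the lid lip at about (230,125) in the composite and the shut fingers at (228,210), behind it and lined up. I'll check the predicted lip position against this.

```bash
python3 -c "
from h import *
k=.8163
H=np.array([.5443,.098,.03])
for th in(1.8,1.9,2.0):
  for h in (.004,.011):
    X=H+[-np.cos(th)*.127+np.sin(th)*h,0.001,np.sin(th)*.127+np.cos(th)*h]
    print(th,h,X.round(3),proj('wrist',X)*k)
print(proj('wrist',[.633,.0995,.2415])*k)
for u,v in((190,80),(270,79)): print(ray('wrist',u/k,v/k,.03))
for u,v in((201,15),(256,15),(257,67),(202,67)): print(ray('wrist',u/k,v/k,.03))
"
```

```text
1.8 0.004 [0.577 0.099 0.153] [228.00999571 114.88612961]
1.8 0.011 [0.584 0.099 0.151] [227.80436906 122.55720797]
1.9 0.004 [0.589 0.099 0.149] [227.64797906 128.16338194]
1.9 0.011 [0.596 0.099 0.147] [227.45906594 135.06343718]
2.0 0.004 [0.601 0.099 0.144] [227.32005372 139.91641261]
2.0 0.011 [0.607 0.099 0.141] [227.15025165 145.97386346]
[226.82815452 221.46283899]
[0.54577501 0.04973275 0.03      ]
[0.54194869 0.15224547 0.03      ]
[0.47201324 0.06423814 0.03      ]
[0.47032257 0.13006047 0.03      ]
[0.52809471 0.13472994 0.03      ]
[0.52987258 0.0651869  0.03      ]
```

>>> servo_tool(
  rows=[-0.004,-0.002,0.08,0,-1,-0.004,-0.002,0.16,0,-1,-0.004,-0.002,0.233,0,-1,-0.004,-0.002,0.233,0,-1,-0.004,-0.002,0.233,0,-1],
)

```text
time_s: 2.25
tool_pos: [0.6352, 0.0984, 0.137]
ee_rot: [-3.142, 0.0, -3.116]
ft_force: [0.5, -0.7, -0.1]
gripper_width: 0.003
```

>>> servo_tool(
  rows=[0.03,0,0,0,-1,0.05,0,0,0,-1,0.07,0,0,0,-1,0.09,0,0,0,-1,0.11,0,0,0,-1],
)

```text
time_s: 2.75
tool_pos: [0.58, 0.0965, 0.1365]
ee_rot: [-3.142, 0.001, -3.117]
ft_force: [1.2, -0.2, 0.9]
gripper_width: -0.004
```

>>> servo_tool(
  rows=[0.02,0,0,0,-1,0.04,0,0,0,-1,0.06,0,0,0,-1,0.08,0,0,0,-1,0.1,0,0,0,-1],
)

```text
time_s: 3.25
tool_pos: [0.5294, 0.0953, 0.1357]
ee_rot: [3.142, -0.0, -3.117]
ft_force: [1.6, -0.5, 0.9]
gripper_width: 0.004
```

>>> servo_tool(
  rows=[0.02,0,0,0,-1,0.04,0,0,0,-1,0.06,0,0,0,-1,0.07,0,0,0,-1,0.07,0,0,0,-1],
)

```text
time_s: 3.75
tool_pos: [0.4947, 0.0944, 0.1359]
ee_rot: [-3.142, -0.0, -3.116]
ft_force: [0.5, 0.7, -0.4]
gripper_width: 0.004
```

```bash
python3 -c "
from h import *
import cv2
to(.49,.098,.136,np.pi+.025)
w=optics.snapshot('wrist');s=optics.snapshot('side')
s=cv2.resize(s[120:260,180:320],(420,420))
cv2.imwrite('pics/c2.png',cv2.resize(np.hstack([w,s])[:,:,::-1],(800,343)))"
```

```text
t 3.75 [0.4947 0.0944 0.1359] rpy [-3.142 -0.    -3.116] F [ 0.5  0.7 -0.4] g 0.004
cmd 0.0092 0.0073 -0.0002 0.0001
```

View pics/c2.png

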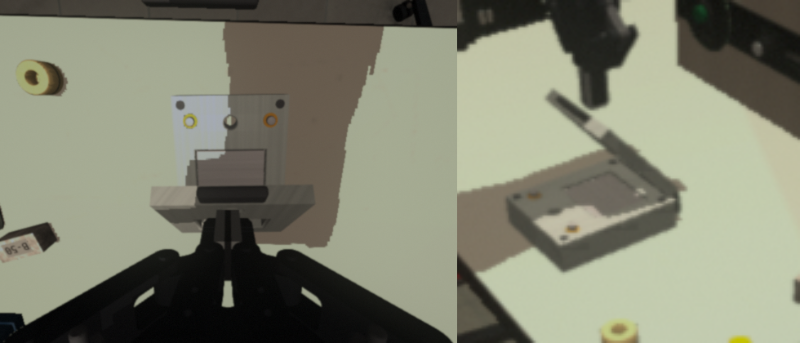

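The lid is past 1.0 rad and sinking on its own. The wrist view shows the base hole at (230,122) and the lift pins at (190,121) and (270,120). Next is the pin: I'll compute the move and refine the hole position.

```bash
python3 -c "
from h import *
k=.8163
print('hole',ray('wrist',230/k,122/k,.03),ray('wrist',190/k,121/k,.036),ray('wrist',270.5/k,120.5/k,.036))
to(.51,-.258,.20,np.pi)"
```

```text
hole [0.446628  0.0956765 0.03     ] [0.44589835 0.06047468 0.036     ] [0.44375781 0.13108785 0.036     ]
t 3.85 [0.4956 0.0944 0.1359] rpy [ 3.142  0.    -3.117] F [ 0.7  0.4 -0.5] g 0.0
cmd -0.0111 -0.7054 -0.1283 0.0159
```

>>> servo_tool(
  rows=[0,0,-0.08,0,0,0,-0.03,-0.128,0,0,0,-0.12,-0.128,0.016,0,0,-0.215,-0.128,0.016,0,0,-0.31,-0.128,0.016,0],
)

```text
time_s: 4.35
tool_pos: [0.4996, -0.0622, 0.2]
ee_rot: [-3.141, 0.001, -3.141]
ft_force: [0.7, 0.3, 0.1]
gripper_width: 0.498
```

>>> servo_tool(
  rows=[0,-0.095,0,0,0,0,-0.19,0,0,0,-0.01,-0.285,0,0,0,-0.02,-0.38,0,0,0,-0.022,-0.395,0,0,0],
)

```text
time_s: 4.85
tool_pos: [0.5107, -0.2628, 0.1991]
ee_rot: [-3.141, 0.0, 3.138]
ft_force: [-1.6, 0.7, 0.4]
gripper_width: 0.501
```

```bash
python3 -c "
from h import *
import cv2
to(.51,-.258,.20,np.pi)
w=optics.snapshot('wrist');s=optics.snapshot('side')
cv2.imwrite('pics/w3.png',w[:,:,::-1])
s=cv2.resize(s[120:260,180:320],(420,420))
cv2.imwrite('pics/c3.png',cv2.resize(np.hstack([w,s])[:,:,::-1],(800,343)))"
```

```text
t 4.85 [ 0.5107 -0.2628  0.1991] rpy [-3.141  0.     3.138] F [-1.6  0.7  0.4] g 0.501
cmd 0.0014 0.0096 -0.0018 -0.0024
```

View pics/c3.png

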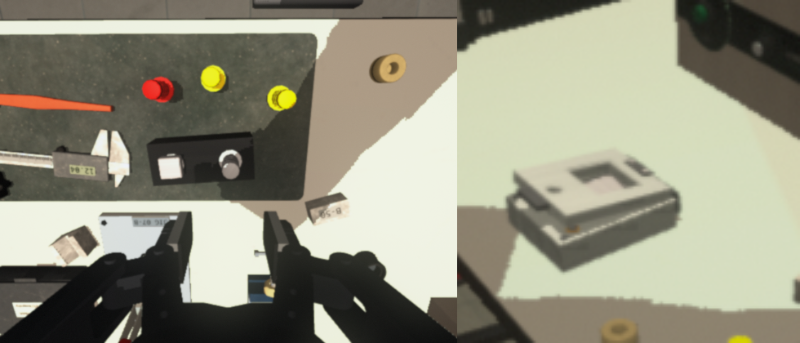

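The lid now rests on the lift pins. The pin's top is at about (231,171), its flange at (231,157), and the square pin is at (170,167).

```bash
python3 -c "
from h import *
k=.8163
print('top',ray('wrist',231.5/k,171/k,.084),'flange',ray('wrist',231.5/k,157/k,.046),'stub',ray('wrist',170.5/k,167/k,.056))
to(.5103,-.259,.06,np.pi)"
```

```text
top [ 0.51053856 -0.2552189   0.084     ] flange [ 0.50589215 -0.25462747  0.046     ] stub [ 0.51445242 -0.32186794  0.056     ]
t 4.95 [ 0.5104 -0.2595  0.1992] rpy [ 3.141 -0.     3.139] F [-0.6 -1.1 -0.5] g 0.5
cmd 0.0001 0.0009 0.2784 -0.0015
```

```bash
python3 -c "
import cv2
w=cv2.imread('pics/w3.png');cv2.imwrite('pics/z3.png',cv2.resize(w[150:240,170:330],None,fx=4,fy=4,interpolation=2))"
```

```text
(no output)
```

View pics/z3.png

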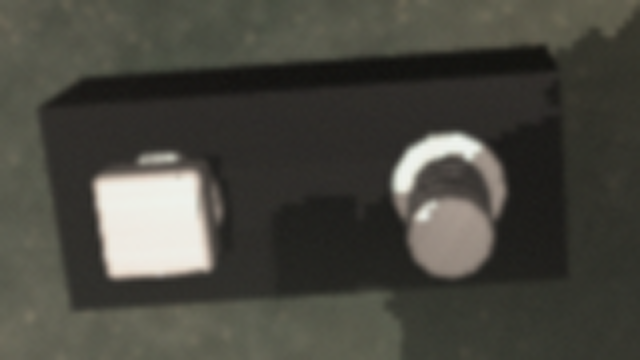

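>>> servo_tool(
  rows=[0.001,0.002,0.09,0,0,0.001,0.002,0.18,0,0,0.001,0.002,0.24,0,0,0.001,0.002,0.278,0,0,0.001,0.002,0.278,0,0],
)

```text
time_s: 5.45
tool_pos: [0.5086, -0.2547, 0.0588]
ee_rot: [3.139, -0.003, -3.14]
ft_force: [0.2, 0.3, 1.1]
gripper_width: 0.499
```

>>> servo_tool(
  rows=[0,0,0,0,-1,0,0,0,0,-1,0,0,0,0,-1,0,0,0,0,-1,0,0,0,0,-1],
  grip_force=70,
)

```text
time_s: 5.95
tool_pos: [0.5107, -0.2582, 0.0627]
ee_rot: [-3.138, 0.002, 3.141]
ft_force: [-0.8, -6.4, -0.2]
gripper_width: 0.188
```

>>> servo_tool(
  rows=[0,0,-0.02,0,-1,0,0,-0.06,0,-1,0,0,-0.12,0,-1,0,0,-0.2,0,-1,0,0,-0.2,0,-1],
)

```text
time_s: 6.45
tool_pos: [0.5118, -0.2581, 0.1669]
ee_rot: [-3.137, 0.007, -3.141]
ft_force: [-0.8, -0.4, -1.2]
gripper_width: 0.191
```

```bash
python3 -c "
from h import *
to(.4465,.0957,.16,np.pi)
o=np.mean([get_obs()['tool_pos'] for _ in range(5)],0);print(o)"
```

```text
t 6.45 [ 0.5118 -0.2581  0.1669] rpy [-3.137  0.007 -3.141] F [-0.8 -0.4 -1.2] g 0.191
cmd 0.1305 0.7077 0.0137 0.0001
[ 0.51182888 -0.25811583  0.1668508 ]
```

>>> servo_tool(
  rows=[0.01,0.08,0,0,-1,0.03,0.16,0,0,-1,0.05,0.24,0,0,-1,0.07,0.32,0,0,-1,0.09,0.4,0,0,-1],
)

```text
time_s: 6.95
tool_pos: [0.4644, -0.0555, 0.1616]
ee_rot: [-3.141, 0.002, 3.141]
ft_force: [0.6, -0.4, 0.3]
gripper_width: 0.192
```

>>> servo_tool(
  rows=[0.01,0.08,0,0,-1,0.03,0.16,0,0,-1,0.038,0.24,0,0,-1,0.038,0.306,0,0,-1,0.038,0.306,0,0,-1],
)

```text
time_s: 7.45
tool_pos: [0.4455, 0.0991, 0.1617]
ee_rot: [3.141, 0.002, -3.138]
ft_force: [-0.7, 0.4, -0.3]
gripper_width: 0.194
```

>>> servo_tool(
  rows=[0,0,0.03,-0.016,-1,0,0,0.06,-0.016,-1,0,0,0.08,-0.016,-1,0,0,0.08,-0.016,-1,0,0,0.08,-0.016,-1],
)

```text
time_s: 7.95
tool_pos: [0.446, 0.0958, 0.1213]
ee_rot: [-3.142, 0.0, -3.117]
ft_force: [0.7, -0.7, 0.1]
gripper_width: 0.187
```

```bash
python3 -c "
from h import *
import cv2
to(.4465,.0957,.12,np.pi+.025)
c=optics.camera_info('wrist')
w=optics.snapshot('wrist');s=optics.snapshot('side');to(.4465,.0957,.12)
cv2.imwrite('pics/w4.png',w[:,:,::-1]);cv2.imwrite('pics/s4.png',s[:,:,::-1])
s=cv2.resize(s[140:260,180:300],(420,420),interpolation=2)
w=cv2.resize(w[80:290,180:390],(420,420),interpolation=2)
cv2.imwrite('pics/c4.png',cv2.resize(np.hstack([w,s])[:,:,::-1],(800,400)))"
```

```text
t 7.95 [0.446  0.0958 0.1213] rpy [-3.142  0.    -3.117] F [ 0.7 -0.7  0.1] g 0.187
cmd -0.0011 -0.0001 0.0026 -0.0002
t 8.05 [0.4462 0.0958 0.1215] rpy [-3.142e+00  1.000e-03 -3.117e+00] F [ 0.3 -1.  -1.5] g 0.188
cmd -0.0006 -0.0003 0.0029 0
```

View pics/c4.png

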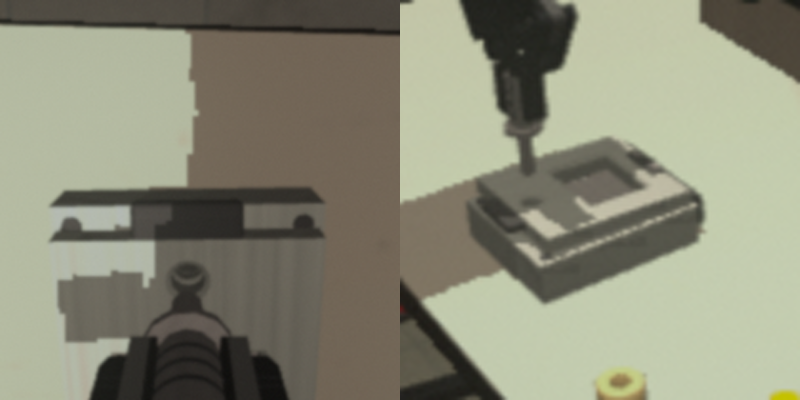

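The pin is in the gripper, upright, over the lid. In the wrist crop the lid hole is at (187,277) and the pin's tip at about (187,297). In the side crop the hole is at (532,203) and the tip at (530,172).

```bash
python3 -c "
from h import *
k=400/210;j=400/120
print('hole w',ray('wrist',180+187/k,80+277/k,.046),'hole s',ray('side',180+132/j,140+203/j,.046))
T=get_obs()['tool_pos'];tip=np.array([T[0],T[1],T[2]-.053])
w=(proj('wrist',tip)-[180,80])*k;s=(proj('side',tip)-[180,140])*j+[400,0];print('tip pred',tip,w,s)
print('tip s',ray('side',180+130/j,140+171/j,tip[2]), 'tip w', ray('wrist',180+187/k,80+297/k,tip[2]))
h=np.array([.4465,.0957,.046]);print('hole pred',(proj('wrist',h)-[180,80])*k,(proj('side',h)-[180,140])*j+[400,0])
"
```

```text
hole w [0.44565368 0.0956366  0.046     ] hole s [0.44533308 0.08884125 0.046     ]
tip pred [0.44620951 0.09584848 0.0684645 ] [187.54959464 302.38238164] [525.24825709 169.453613  ]
tip s [0.44786429 0.09219206 0.0684645 ] tip w [0.44431294 0.09562351 0.0684645 ]
hole pred [187.11967232 279.18967447] [528.83267961 198.08239269]
```

>>> servo_tool(
  rows=[0,0,0.015,0,-1,0,0,0.03,0,-1,0,0,0.045,0,-1,0,0,0.055,0,-1,0,0,0.06,0,-1],
)

```text
time_s: 8.55
tool_pos: [0.4454, 0.096, 0.0901]
ee_rot: [-3.142, -0.001, -3.117]
ft_force: [-0.2, 0.6, -0.3]
gripper_width: 0.19
```

>>> servo_tool(
  rows=[0,0,0.008,0,-1,0,0,0.016,0,-1,0,0,0.024,0,-1,0,0,0.032,0,-1,0,0,0.032,0,-1],
)

```text
time_s: 9.05
tool_pos: [0.4455, 0.096, 0.0743]
ee_rot: [-3.142, -0.001, -3.117]
ft_force: [-1.3, 0.6, -0.7]
gripper_width: 0.187
```

>>> servo_tool(
  rows=[0,0,0.008,0,-1,0,0,0.014,0,-1,0,0,0.02,0,-1,0,0,0.024,0,-1,0,0,0.024,0,-1],
  grip_force=100,
)

```text
time_s: 9.55
tool_pos: [0.4456, 0.096, 0.0627]
ee_rot: [-3.142, -0.0, -3.117]
ft_force: [-2.5, -0.1, 3.2]
gripper_width: 0.182
```

Lid contact has begun (3 N). I'll push further in small steps.

>>> servo_tool(
  rows=[0,0,0.002,0,-1,0,0,0.004,0,-1,0,0,0.006,0,-1,0,0,0.006,0,-1,0,0,0.006,0,-1],
)

```text
time_s: 10.05
tool_pos: [0.4458, 0.096, 0.0617]
ee_rot: [-3.141, 0.002, -3.116]
ft_force: [-15.6, -2.2, 50.1]
gripper_width: 0.184
```

>>> servo_tool(
  rows=[0.001,0,-0.001,0,-1,0.002,0,-0.002,0,-1,0.002,0,-0.002,0,-1,0.002,0,-0.002,0,-1,0.002,0,-0.002,0,-1],
)

```text
time_s: 10.55
tool_pos: [0.4456, 0.096, 0.0621]
ee_rot: [-3.142, 0.003, -3.117]
ft_force: [-6.1, -2.2, 29.9]
gripper_width: 0.18
```

```bash
python3 -c "
from h import *
import cv2
to(.4465,.0957,.06,np.pi+.025)
w=optics.snapshot('wrist');s=optics.snapshot('side');to(.4465,.0957,.06)
s=cv2.resize(s[140:240,190:290],(420,420),interpolation=2)
w=cv2.resize(w[80:360,140:420],(420,420),interpolation=2)
cv2.imwrite('pics/c5.png',cv2.resize(np.hstack([w,s])[:,:,::-1],(800,400)))"
```

```text
t 10.55 [0.4456 0.096  0.0621] rpy [-3.142e+00  3.000e-03 -3.117e+00] F [-6.1 -2.2 29.9] g 0.18
cmd -0.0017 -0.0006 0.0042 0.0
t 10.65 [0.4456 0.096  0.0621] rpy [-3.141e+00  2.000e-03 -3.117e+00] F [-6.5 -1.  28.8] g 0.184
cmd -0.0018 -0.0006 0.0042 0
```

View pics/c5.png

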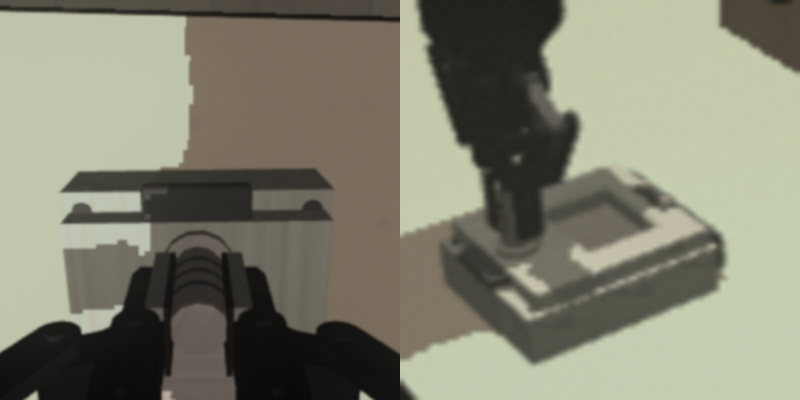

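The wrist view shows the flange on the lid's face and the side view shows the pin fully in. The contact is now rigid (29 N). To confirm that it is fully shut, I'll compare the edges with the model.

```bash
python3 -c "
from h import *
import cv2
w=optics.snapshot('wrist'); s=optics.snapshot('side'); to(.4465,.0957,.06)
A=cv2.resize(w[190:245,175:375],None,fx=4,fy=4,interpolation=2); B=cv2.resize(s[180:240,195:275],None,fx=6,fy=6,interpolation=2)
B=cv2.copyMakeBorder(B,0,0,0,320,cv2.BORDER_CONSTANT)
cv2.imwrite('pics/c6.png',np.vstack([A,B])[:,:,::-1])
yaw=.025;Rz=np.array([[np.cos(yaw),-np.sin(yaw),0],[np.sin(yaw),np.cos(yaw),0],[0,0,1]])
O=np.array([.4465,.0957,0])-Rz@[-.038,0,0]
W=lambda x,y,z:O+Rz@[x,y,z]
fa=lambda X:((proj('wrist',X)-[175,190]+.5)*4-.5).round(1)
fb=lambda X:((proj('side',X)-[195,180]+.5)*6-.5+[0,220]).round(1)
for n,q in dict(bFR=(-.062,-.052,.03),bFL=(-.062,.052,.03),bBR=(.062,-.052,.03),bFR0=(-.062,-.052,0),bBR0=(.062,-.052,0)).items(): print(n,fa(W(*q)),fb(W(*q)))
for th in(0,.02,.04):
  L=lambda d,y,h:W(.06-d*np.cos(th)+h*np.sin(th),y,.03+d*np.sin(th)+h*np.cos(th))
  for y in(-.049,.049):
    print(th,y,'top',fa(L(.114,y,.012)),fb(L(.114,y,.012)),'bot',fa(L(.114,y,0)),fb(L(.114,y,0)))
"
```

```text
t 10.75 [0.4456 0.096  0.0621] rpy [-3.141e+00  3.000e-03 -3.117e+00] F [-6.4 -0.6 28.9] g 0.182
cmd -0.0017 -0.0006 0.0042 0
bFR [28.2 97.9] [159.6 458.5]
bFL [798.1  97.2] [ 28.4 337.2]
bBR [ 98.8 811.9] [444.8 349.1]
bFR0 [83.2 37.9] [166.9 526.2]
bBR0 [136.6 676.2] [447.3 414.8]
0 -0.049 top [ 30.5 186.7] [172.1 419.8] bot [ 55.6 153.3] [174.9 447.4]
0 0.049 top [795.7 186. ] [ 47.1 307.4] bot [770.9 152.7] [ 50.5 334. ]
0.02 -0.049 top [ 25.5 195.5] [172.2 414.3] bot [ 51.1 159.5] [174.5 442.1]
0.02 0.049 top [800.6 194.8] [ 47.1 302.1] bot [775.3 158.8] [ 50.  328.9]
0.04 -0.049 top [ 20.5 204.8] [172.4 408.7] bot [ 46.5 166.1] [174.1 436.8]
0.04 0.049 top [805.6 204.1] [ 47.1 296.8] bot [779.8 165.4] [ 49.5 323.8]
```

View pics/c6.png

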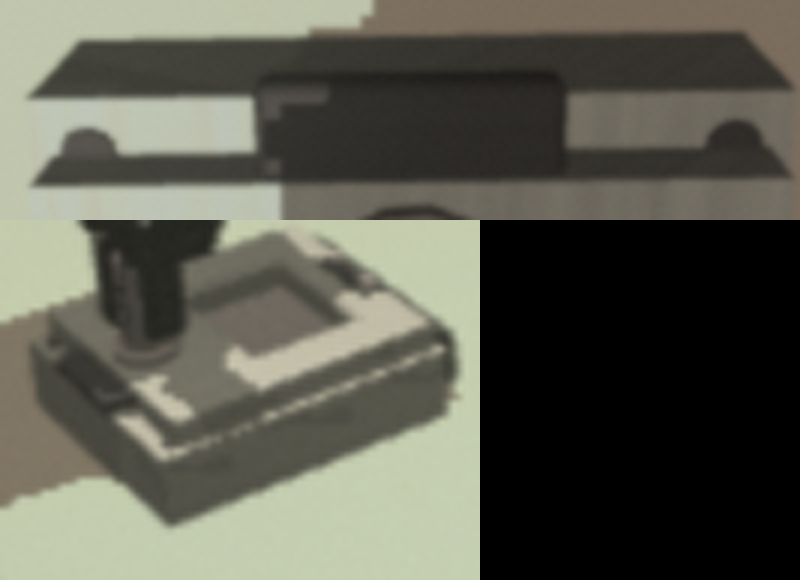

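The lid's top edge is at (31,185) and (795,180), and the base edge is at (28,97) and (795,91). This matches the model for angle 0; at 0.02 rad the lid edge would sit about 9 px lower. The jig is shut with about 29 N on the pin, so I'm handing in.

```bash
python3 -c "
from h import *
r.finish_job(); to(.4465,.0957,.06)"
```

```text
the job is handed in; nothing more can be done
the job is handed in; nothing more can be done
```

The jig is shut with the round-headed pin pushed home. I handed the job in at about 10.8 s, with the gripper still holding the pin down.

- **What I did:** I pushed the lid over from behind with the closed fingers, and it sank onto the lift pins. Then I took the pin from the rest and pushed it through the lid's hole into the base hole until the contact turned rigid.
- **Force:** The last reading was about 29 N pressing down, with a side load of about 6 N. The push briefly reached 50 N on first rigid contact, so I eased it back.
- **Jig shut:** In the last wrist picture the lid's edges match the shut position and not 0.02 rad ajar. The side view shows the pin fully in, with its flange at the lid.
- **Other parts:** I didn't touch the square-headed pin, loupe or turned sample. I didn't recheck them, or the blank in its pocket, with a dedicated picture at the end.
- **Disagreement:** The measured tool height was about 1.8 mm above the commanded one. I put that down to the arm giving under the push.

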